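Pin the night-window key tray under the hatch

TASK

A late guest's room key lies in the steel slide tray: slide the tray out under the glass hatch by its black handle until the hole in its red lug lines up between the two brass knuckles of the slanting fork. Then take the blue-headed locking pin from its wooden rest and push it down through both knuckles and the lug until its collar sits fully home on the upper knuckle, and let go. Keep the key in the tray, and leave the mug, doorknob, dish and pencil where they are.

Things in the scene. Friction and masses are not known exactly. Their poses are not given: they have to be found in the camera images.
- fork: Fixed brass fork, bore slanting 35 deg from vertical to the robot's side. Origin: mouth of the upper knuckle, 65 mm up. +z out along the bore (pin goes in along -z), +y level, the way the tray slides out, +x up-slope. Two 34 mm square knuckles (z 0 to -10 and -24 to -34 mm), bore 13 mm, clear to 50 mm deep; back plate at x -19 mm down to the counter.
- hatch: Fixed frame, carries fork and tray. Origin on the counter right below the fork's mouth, y the way the tray slides out, x away from the robot's side. Guard rail 16 mm square at x 40-56, z 140-156, y -270 to 92 mm blocks an upright gripper: lean it to -x, as the bore does. Posts about 15 mm square at (48,-262) and, 192 mm tall with glass and beam between, (48,85), (165,85) mm.
- tray (a joint): Slide of the steel tray along the hatch's +y, m. 0 = drawn fully in, 0.140 = lug hole in line with the fork's bore, 0.165 = end stop (too far). It stays where it is left (about 1.5 N friction); the pin's tapered tip can draw it a few millimetres into line.
- lug_hole (a point): Centre of the 13 mm through hole in the tray's red lug, an 8 mm plate parallel to the knuckles that runs between them with 3 mm gaps. Site axes are the hatch's (not slanting). In line: at x 0, y 0, z -17 mm in the fork's frame.
- tray_handle (a point): Grip point of the tray's handle: an upright black post 14 x 14 mm, faces along the hatch's x and y, from 46 to 92 mm above the counter; this point is on its centre line 16 mm below its top, 80 mm behind (-y of) the lug hole. A steel arm joins its foot to the tray.
- tray_floor (a point): Centre of the tray's floor inside (8 mm above the counter), axes as the hatch. Tray 105 (x) x 230 (y) mm outside, walls 3 mm thick, rim 35 mm above the counter.
- rest: Fixed wooden rest block 42 x 42 x 50 mm with an upright 13 mm hole through its middle, where the pin stands. Origin: centre of its underside. Stands to the robot's left or right.
- pin: Steel locking pin, about 70 g. Origin: centre of its collar's underside; z along the pin to the head. Shank 10 mm thick, z 0 to -46 mm, the last 10 mm tapering to 4 mm; collar 22 mm across, z 0 to 4; blue square head 16 x 16 mm, faces along its x and y, z 4 to 36. Starts upright in the rest, collar on its top, 50 mm above the counter.
- pin_tip (a point): The pin's tapered tip, 46 mm below the collar's underside.
- key: Iron room key with a brass disc fob, 98 x 38 mm, 5 mm thick, one rigid piece lying in the tray. Origin near its middle, on the underside. Not to be handled.
- mug: White enamel mug, 80 mm across, 85 mm tall, handle at its own +y. Origin: centre of the underside. Bystander.
- doorknob: Spare cast brass doorknob standing on its rose, 54 mm across, 58 mm tall. Origin: centre of the underside. Bystander close by the pin's rest.
- dish: Pewter coin dish, 96 mm across, 20 mm tall. Origin: centre of the underside. Bystander.
- pencil: Hexagonal yellow pencil lying along its own x, 165 mm long, 7 mm thick. Origin: underside, middle of the barrel. Bystander.

How it is judged:
By the outcome, as a careful person would: the job done as asked, in the order asked, and still so for the second after the job is handed in, with the robot touching nothing.
It also fails if it takes over 64 s, if anything falls off the work surface, if the arm or the gripper's body presses on something with over 40 N, if the wrist force passes 120 N, or if a joint passes its speed limit or range.

ROBOT

A 6-joint arm with a two-finger parallel gripper is mounted at the origin on the work surface. World frame = base frame: x ahead of the robot, y to its left, z up, the work surface at z = 0. Lengths are in mm, angles in rad, forces in N, time in s.
With the tool pointing down it reaches from about 300 to 875 mm from the base axis. Payload 6.4 kg.
Tool frame: the origin (TCP) lies midway between the tips of the shut fingers; the grasp point (between the pads) lies 19 mm behind it; z points along the fingers, y is the line along which they close (so a half turn about z gives the same grasp; the last joint's range is limited). The gripper opens to 88 mm and grips with 3 to 60 N. Pads are 18 mm wide; open, the fingers measure 123 mm over their backs; the gripper's body (75 mm by 187 mm) begins 45 mm behind the grasp point.
Start: joints at [1.1, 0.181, 1.607, -0, 1.354, -0.206], TCP at [150.474, 554.976, 238.714] pointing down, gripper open.
Joint ranges: [-2.99, 2.99], [-0.89, 2.07], [0.3, 2.58], [-1.14, 4.28], [0, 2.63], [-3.12, 3.12]. Speed limits (rad/s): [2.57, 2.57, 3.01, 3.14, 3.14, 3.14].

INTERFACE

Orientations are given as [roll, pitch, yaw] about the fixed x, y, z axes, in that order (R = Rz(yaw) Ry(pitch) Rx(roll)).
In Python, from station import telemetry, cams, manip gives the robot as it stands.
- The arm moves only by the tool drive_tool, never from a script. Its argument "motion" is text: rows parted by semicolons, each of 7 numbers parted by spaces: the shift along the tool's x, y, z each as a share of 150 mm, from -1 to 1, then the turn, a rotation vector about the tool's x, y, z each as a share of pi rad, from -1 to 1, then the gripper's target within -1 to 1 (fully open at 1, half-way at 0, shut at -1). A call has 1 to 5 rows; each row shifts and turns the commanded pose from where the row before left it, along the tool's axes as they then stand; what a row does not reach is not made up. A row lasts 1/12 s, in which the tool goes at most 41.7 mm and 7.16 degrees, less where a joint would pass 70% of its speed; a pose out of reach is approached as far as the arm can. A call with a number of a shift or a turn outside -1 to 1 is refused whole. A call with a gripper value outside its range is refused whole. The fingers move at their own pace and stop on an object; the grip force is fixed at half the most. Time passes only in rows, so rows that do not move let the fingers close. It gives the time, the measured TCP pose, the force, the opening and the grip force at its end, in the units of the state.
- telemetry.read_state(): the state, without advancing time (a new reading comes with each control period).
- cams.camera(name): name is "scene" or "top" or "wrist"; returns a dict with "color" (384x512x3 uint8, blue, green, red), "z_map" (384x512 float32, mm along the optical axis (not along the pixel's ray), 0 where there is no reading), "fx", "fy", "cx", "cy" (pixels), "pose" (4x4, takes a point from camera to world coordinates). Camera axes: x right, y up, looking along -z (the intrinsics and any distortion apply to the point x, -y, -z); pixel columns grow to the right and rows downward; lengths in mm; the calibration is good to about 2 mm. The wrist camera is an equidistant fisheye: a pixel r from the principal point sees the ray r / f radians off the axis. A picture is of the moment at which its call begins.
- manip.job_done(): hands the job in; it is judged then, once.
The state is a dict: "clock": time; "joints": joint angles; "dq": joint speeds; "joint_torque": joint torques, N m; "eef_pos": TCP position; "ee_rot": TCP orientation; "wrist_force": force on the tool from outside, world axes, zero at the start; "torque": the same for the moment, N m; "width": finger opening in mm; "grip_force": force on a finger pad.
Only numpy, scipy, OpenCV 4.12 (cv2) and the standard library are available. Lean on these libraries where they do the work, as an engineer would, in place of code of your own. Each camera call takes 0.05 s, during which the arm holds its last target. There are 200 camera calls.

## Working session

There is one attempt and no reset: what is moved stays moved. The work goes in short steps, Python scripts to look and compute and a tool call to move; the robot and the scene stay as the last step left them, time stands still between calls to the robot, and variables do not carry over. Pictures are saved under pics/ and viewed, at most 13 in all, crops included, and the job is handed in when it is done.

Besides the shell and the picture viewer there is one more tool, called after "Request:" by a JSON object that holds its "fn" and its "kwargs", one argument or row to a line. drive_tool: Moves the arm, as the interface text tells. Shift numbers are shares of 150 mm and turn numbers shares of pi rad, none past 1 either way. Its arguments: {"type":"object","properties":{"motion":{"type":"string"}},"required":["motion"]}

```bash
ls; mkdir -p pics
cat > h.py <<'E'
import numpy as np, cv2
from station import telemetry, cams, manip
def cloud(c):
    z=c["z_map"]; v,u=np.mgrid[:z.shape[0],:z.shape[1]]
    P=np.stack([(u-c["cx"])/c["fx"]*z,-(v-c["cy"])/c["fy"]*z,-z],-1)
    T=np.array(c["pose"]); return P@T[:3,:3].T+T[:3,3]
E
python3 - <<'E'
from h import *
a=cams.camera("scene");b=cams.camera("top")
for n,c in (("scene",a),("top",b)):
    cv2.imwrite(f"pics/{n}0.png",c["color"]); np.savez(f"{n}0.npz",**c); print(n,np.array(c["pose"]).round(2).tolist(),c["fx"],c.keys())
print(telemetry.read_state())
E
```

```text
pics
scene [[0.44, -0.62, 0.65, 1170.33], [0.9, 0.3, -0.32, -261.86], [0.0, 0.72, 0.69, 746.17], [0.0, 0.0, 0.0, 1.0]] 401.4092971985825 dict_keys(['color', 'z_map', 'fx', 'fy', 'cx', 'cy', 'pose'])
top [[-0.0, 0.97, -0.23, 326.74], [-1.0, -0.0, 0.0, 33.79], [0.0, 0.23, 0.97, 1044.35], [0.0, 0.0, 0.0, 1.0]] 350.2026112789859 dict_keys(['color', 'z_map', 'fx', 'fy', 'cx', 'cy', 'pose'])
{'clock': 0.1, 'joints': array([ 1.09972075e+00,  1.81458335e-01,  1.60784933e+00,  2.05518526e-05,
        1.35381533e+00, -2.06292873e-01]), 'dq': array([ 0.00031092,  0.00092446, -0.0014724 , -0.00143443, -0.00142074,
       -0.00055001]), 'joint_torque': array([ 7.94819262e-04, -4.34825778e+01, -3.42690790e+01,  7.04147131e-02,
        3.41946306e-02, -2.19528528e-05]), 'eef_pos': array([150.23765846, 554.55086986, 237.93332868]), 'ee_rot': array([-3.14009887e+00, -3.33100871e-04,  2.87680526e+00]), 'wrist_force': array([-0.36633935,  0.00992058, -0.1666473 ]), 'torque': array([-0.00679115,  0.04670935, -0.02110018]), 'grip_force': 0.0, 'width': 88.05253504894088}
```

View pics/scene0.png

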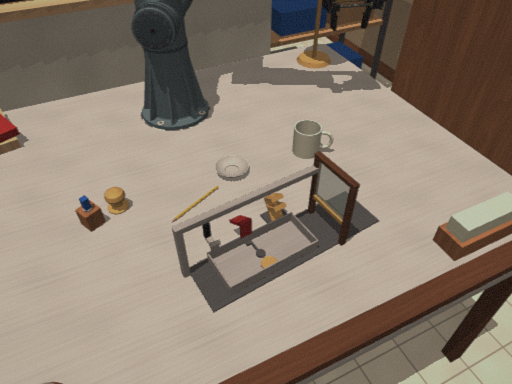

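View pics/top0.png

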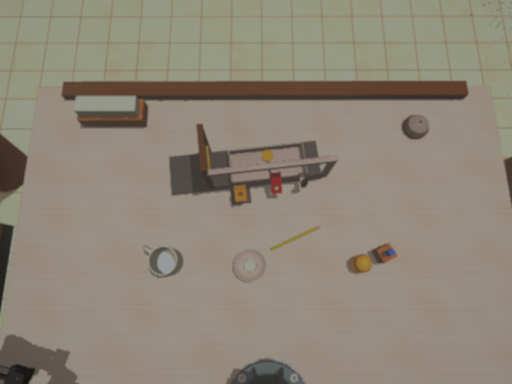

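The scene shows the rail and hatch frame, with the red lug at (242,225), black handle (206,231), fork (275,207), pin (86,205), and doorknob (116,198). In the top view these are lug (276,183), fork (241,193), handle (304,182), pin (389,253), and knob (363,263).

Run:
```python
from h import *
S=dict(np.load("scene0.npz"));T=dict(np.load("top0.npz"))
out=[]
for n,c in(("scene",S),("top",T)):
    P=cloud(c); hsv=cv2.cvtColor(c["color"],cv2.COLOR_BGR2HSV)
    H,s,V=[hsv[...,i].astype(int) for i in range(3)]
    ok=(c["z_map"]>0)&(P[...,2]>5)&(P[...,2]<230)&(P[...,0]>200)&(P[...,0]<720)&(abs(P[...,1])<420)
    def rep(name,m,f=None):
        q=P[m&ok]
        if len(q): print(n,name,len(q),"min",q.min(0).round(),"med",np.median(q,0).round(),"max",q.max(0).round())
    rep("blue",(H>100)&(H<130)&(s>120))
    red=((H<5)|(H>172))&(s>170); rep("red",red)
    yl=(H>12)&(H<28)&(s>110)
    # components
    for nm,m in (("yellow",yl),("dark",(V<40))):
        k,l,st,_=cv2.connectedComponentsWithStats((m&ok).astype(np.uint8))
        for i in range(1,k):
            if st[i,4]>15: print(st[i,:4]); rep(nm,l==i)
    # rail: points z>138..158
    q=P[ok&(P[...,2]>148)&(P[...,2]<162)&(P[...,0]>350)]
    if len(q):
        d=cv2.fitLine(q[:,:2].astype(np.float32),cv2.DIST_HUBER,0,.01,.01).ravel(); t=(q[:,:2]-d[2:])@d[:2]
        print("rail",len(q),d,d[2:]+d[:2]*t.min(),d[2:]+d[:2]*t.max(),np.median(q[:,2]))
for n,c,(x,y,w,h) in(("s",S,(170,150,190,130)),("t",T,(165,110,190,110))):
    pass
a=cv2.resize(S["color"][150:280,170:360],(800,547),interpolation=2);cv2.imwrite("pics/sc1.png",a)
```

```text
scene blue 86 min [ 390. -342.   59.] med [ 405. -334.   78.] max [ 410. -326.   88.]
scene red 180 min [578. -42.  36.] med [624. -27.  64.] max [630. -11.  84.]
[105 187  24  27]
scene yellow 444 min [ 353. -292.    5.] med [ 383. -267.   45.] max [ 399. -242.   61.]
[174 186  44  34]
scene yellow 97 min [ 415. -152.    5.] med [452. -88.   7.] max [481. -12.  10.]
[265 193  21  27]
scene yellow 363 min [551.  60.   5.] med [580.  75.  47.] max [600. 103.  76.]
[311 193  34  32]
scene yellow 184 min [602. 161.   5.] med [663. 170.  69.] max [718. 208.  83.]
[261 256  16  12]
scene yellow 121 min [685. -20.  10.] med [698.  -4.  13.] max [710.  14.  17.]
[311 175   5  20]
scene dark 35 min [601. 160.  66.] med [605. 162. 102.] max [610. 163. 134.]
[203 223   7  15]
scene dark 74 min [ 597. -113.   51.] med [ 605. -109.   73.] max [ 608. -102.   95.]
rail 1427 [ 9.337258e-02 -9.956312e-01  6.287278e+02 -9.431113e+00] [611.84618954 170.57720448] [ 645.1455605  -184.49376029] 155.70438034558492
top blue 18 min [ 392. -343.   82.] med [ 398. -337.   86.] max [ 403. -331.   90.]
top red 67 min [575. -42.  50.] med [600. -27.  68.] max [611. -18.  77.]
[206 145   5  24]
top yellow 71 min [637. 165.   7.] med [677. 171.  73.] max [715. 175. 100.]
[262 150  11  11]
top yellow 98 min [685. -23.   5.] med [702.  -6.  14.] max [720.   9.  19.]
[233 184  14  18]
top yellow 201 min [546.  57.   5.] med [570.  75.  61.] max [610.  98.  79.]
[272 231  38  19]
top yellow 76 min [ 413. -129.    5.] med [439. -72.   8.] max [465. -18.  14.]
[350 255  22  17]
top yellow 294 min [ 348. -292.    5.] med [ 369. -262.   54.] max [ 395. -245.   63.]
rail 858 [ 1.1685324e-01 -9.9314922e-01  6.1978571e+02 -1.2195271e+01] [598.33734001 170.09687694] [ 640.36229141 -187.0780611 ] 156.7967699589995
```

View pics/sc1.png

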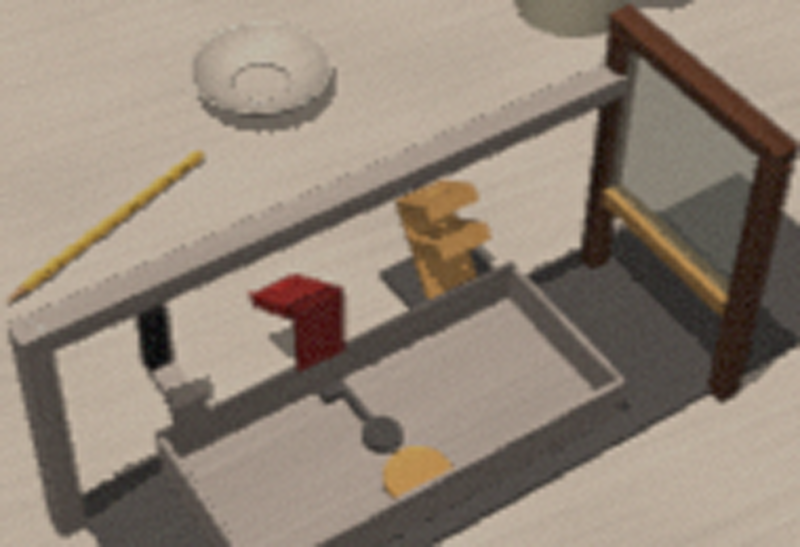

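The crop shows the handle at left (155,335), the red lug (300,310), and the fork open towards the tray (440,240). The rail runs above all of them. I estimate the hatch origin at (567,73.5), yaw about 0.105 and tray at about 37 mm. Next I'll plan the approach to the handle.

```bash
cat >> h.py <<'E'
from scipy.spatial.transform import Rotation as Ro
HO=np.array([567,73.5,0.]); HY=0.105
def H(p,o=None): return Ro.from_euler('z',HY).apply(p)+(HO if o is None else o)
def Rtool(lean=35,yaw=None,flip=False):
    # tool y along hatch Y (or -Y), z down & towards hatch +x
    R=Ro.from_euler('z',HY if yaw is None else yaw)*Ro.from_euler('y',180-lean,degrees=True)  # x->-x.., z down
    return R*Ro.from_euler('z',np.pi) if flip else R
def cur():
    s=telemetry.read_state(); return np.array(s["eef_pos"]),Ro.from_euler('xyz',s["ee_rot"]),s
def plan(p1,R1,n,g,p0=None,R0=None):
    if p0 is None: p0,R0,_=cur()
    w=(R0.inv()*R1).as_rotvec(); dp=(p1-p0)/n; R=R0
    print("step",np.linalg.norm(dp).round(1),"mm",np.degrees(np.linalg.norm(w)/n).round(2),"deg total",np.degrees(np.linalg.norm(w)).round(1))
    rows=[]
    for k in range(n):
        d=R.inv().apply(dp)/150; rows.append(" ".join("%.3f"%v for v in [*d,*(w/n/np.pi)])+f" {g}"); R=R*Ro.from_rotvec(w/n)
    for i in range(0,n,5): print("; ".join(rows[i:i+5]))
def show(): 
    p,R,s=cur(); print(s["clock"],p.round(1),R.as_matrix().round(3).tolist(),s["width"],s["grip_force"],np.round(s["wrist_force"],1),np.round(s["joints"],2))
E
python3 - <<'E'
from h import *
R=Rtool(35); print(R.as_matrix().round(2)); z=R.as_matrix()[:,2]
g=H([9.75,-184,76]); print(g); tcp=g+19*z; plan(tcp-100*z,R,25,-0.2)
E
```

```text
[[-0.81 -0.1   0.57]
 [-0.09  0.99  0.06]
 [-0.57  0.   -0.82]]
[ 595.98082155 -108.46476165   76.        ]
step 31.4 mm 1.63 deg total 40.8
-0.149 -0.144 0.026 -0.001 -0.008 -0.005 -0.2; -0.147 -0.146 0.029 -0.001 -0.008 -0.005 -0.2; -0.144 -0.148 0.031 -0.001 -0.008 -0.005 -0.2; -0.141 -0.151 0.034 -0.001 -0.008 -0.005 -0.2; -0.138 -0.153 0.037 -0.001 -0.008 -0.005 -0.2
-0.135 -0.155 0.039 -0.001 -0.008 -0.005 -0.2; -0.132 -0.157 0.042 -0.001 -0.008 -0.005 -0.2; -0.128 -0.159 0.044 -0.001 -0.008 -0.005 -0.2; -0.125 -0.161 0.047 -0.001 -0.008 -0.005 -0.2; -0.121 -0.163 0.049 -0.001 -0.008 -0.005 -0.2
-0.118 -0.165 0.051 -0.001 -0.008 -0.005 -0.2; -0.114 -0.167 0.053 -0.001 -0.008 -0.005 -0.2; -0.111 -0.169 0.055 -0.001 -0.008 -0.005 -0.2; -0.107 -0.171 0.057 -0.001 -0.008 -0.005 -0.2; -0.103 -0.172 0.059 -0.001 -0.008 -0.005 -0.2
-0.099 -0.174 0.060 -0.001 -0.008 -0.005 -0.2; -0.095 -0.176 0.062 -0.001 -0.008 -0.005 -0.2; -0.091 -0.177 0.063 -0.001 -0.008 -0.005 -0.2; -0.087 -0.179 0.065 -0.001 -0.008 -0.005 -0.2; -0.083 -0.180 0.066 -0.001 -0.008 -0.005 -0.2
-0.078 -0.182 0.067 -0.001 -0.008 -0.005 -0.2; -0.074 -0.183 0.068 -0.001 -0.008 -0.005 -0.2; -0.070 -0.185 0.069 -0.001 -0.008 -0.005 -0.2; -0.066 -0.186 0.070 -0.001 -0.008 -0.005 -0.2; -0.061 -0.187 0.070 -0.001 -0.008 -0.005 -0.2
```

Request:
{"fn": "drive_tool", "kwargs": {
  "motion": "-0.149 -0.144 0.026 -0.001 -0.008 -0.005 -0.2; -0.147 -0.146 0.029 -0.001 -0.008 -0.005 -0.2; -0.144 -0.148 0.031 -0.001 -0.008 -0.005 -0.2; -0.141 -0.151 0.034 -0.001 -0.008 -0.005 -0.2; -0.138 -0.153 0.037 -0.001 -0.008 -0.005 -0.2"
}}

```text
clock: 0.52
eef_pos: [231.0, 420.1, 219.3]
ee_rot: [3.132, 0.127, 2.956]
wrist_force: [0.6, 0.4, 0.6]
width: 56.6
grip_force: 0.0
```

Request:
{"fn": "drive_tool", "kwargs": {
  "motion": "-0.135 -0.155 0.039 -0.001 -0.008 -0.005 -0.2; -0.132 -0.157 0.042 -0.001 -0.008 -0.005 -0.2; -0.128 -0.159 0.044 -0.001 -0.008 -0.005 -0.2; -0.125 -0.161 0.047 -0.001 -0.008 -0.005 -0.2; -0.121 -0.163 0.049 -0.001 -0.008 -0.005 -0.2"
}}

```text
clock: 0.93
eef_pos: [312.2, 287.2, 202.3]
ee_rot: [3.13, 0.254, 3.035]
wrist_force: [0.8, -0.1, 0.4]
width: 35.2
grip_force: 0.0
```

Request:
{"fn": "drive_tool", "kwargs": {
  "motion": "-0.118 -0.165 0.051 -0.001 -0.008 -0.005 -0.2; -0.114 -0.167 0.053 -0.001 -0.008 -0.005 -0.2; -0.111 -0.169 0.055 -0.001 -0.008 -0.005 -0.2; -0.107 -0.171 0.057 -0.001 -0.008 -0.005 -0.2; -0.103 -0.172 0.059 -0.001 -0.008 -0.005 -0.2"
}}

```text
clock: 1.35
eef_pos: [394.2, 154.3, 186.8]
ee_rot: [3.14, 0.381, 3.116]
wrist_force: [0.6, 0.5, 0.3]
width: 35.1
grip_force: 0.0
```

Request:
{"fn": "drive_tool", "kwargs": {
  "motion": "-0.099 -0.174 0.06 -0.001 -0.008 -0.005 -0.2; -0.095 -0.176 0.062 -0.001 -0.008 -0.005 -0.2; -0.091 -0.177 0.063 -0.001 -0.008 -0.005 -0.2; -0.087 -0.179 0.065 -0.001 -0.008 -0.005 -0.2; -0.083 -0.18 0.066 -0.001 -0.008 -0.005 -0.2"
}}

```text
clock: 1.77
eef_pos: [476.9, 21.4, 172.8]
ee_rot: [-3.121, 0.506, -3.08]
wrist_force: [1.0, 1.3, -0.3]
width: 35.2
grip_force: 0.0
```

Request:
{"fn": "drive_tool", "kwargs": {
  "motion": "-0.078 -0.182 0.067 -0.001 -0.008 -0.005 -0.2; -0.074 -0.183 0.068 -0.001 -0.008 -0.005 -0.2; -0.07 -0.185 0.069 -0.001 -0.008 -0.005 -0.2; -0.066 -0.186 0.07 -0.001 -0.008 -0.005 -0.2; -0.061 -0.187 0.07 -0.001 -0.008 -0.005 -0.2"
}}

```text
clock: 2.18
eef_pos: [559.7, -111.1, 159.9]
ee_rot: [-3.084, 0.628, -2.981]
wrist_force: [0.2, 0.3, 0.9]
width: 35.0
grip_force: 0.0
```

Run:
```python
from h import *
c=cams.camera("wrist"); show(); np.savez("w1.npz",**c); cv2.imwrite("pics/w1.png",c["color"]); print(c["fx"],c["cx"],c["cy"],np.array(c["pose"]).round(3).tolist())
```

```text
2.2333 [ 562.  -115.9  160.3] [[-0.797, -0.123, 0.591], [-0.129, 0.991, 0.032], [-0.589, -0.051, -0.806]] 34.928874062276805 0.0 [-0.8 -5.9  1.1] [-0.62 -0.03  2.15  0.69  0.62 -2.82]
297.3186396354542 252.81611711563409 185.77954892592902 [[-0.126, -0.57, -0.812, 407.73], [0.991, -0.11, -0.076, -127.336], [-0.046, -0.814, 0.578, 228.922], [0.0, 0.0, 0.0, 1.0]]
```

View pics/w1.png

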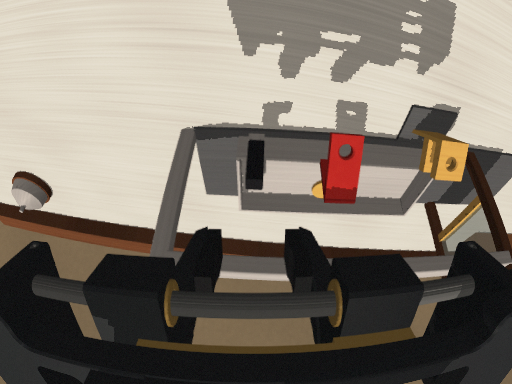

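The wrist view is upside down and shows the handle (256,163), the lug with its hole (345,150), and the fork with its bore (450,163). The fingertips are at (205,245) and (300,245). I'll measure these with the fisheye model.

```bash
cat >> h.py <<'E'
def fcloud(c):
    z=c["z_map"]; v,u=np.mgrid[:z.shape[0],:z.shape[1]]
    x=(u-c["cx"])/c["fx"]; y=(v-c["cy"])/c["fy"]; th=np.hypot(x,y)+1e-9; k=np.tan(np.minimum(th,1.5))/th
    P=np.stack([x*k*z,-y*k*z,-z],-1); T=np.array(c["pose"]); return P@T[:3,:3].T+T[:3,3]
def inH(P): return Ro.from_euler('z',-HY).apply((P-HO).reshape(-1,3)).reshape(P.shape)
def ray(c,u,v):
    x=(u-c["cx"])/c["fx"]; y=(v-c["cy"])/c["fy"]; th=np.hypot(x,y); s=np.sin(th)/th
    T=np.array(c["pose"]); return T[:3,3],T[:3,:3]@np.array([x*s,-y*s,-np.cos(th)])
E
python3 - <<'E'
from h import *
c=dict(np.load("w1.npz")); P=fcloud(c); Q=inH(P)
hsv=cv2.cvtColor(c["color"],cv2.COLOR_BGR2HSV);Hh,s,V=[hsv[...,i].astype(int) for i in range(3)]
def rep(n,m):
    q=Q[m]; w=P[m]; print(n,len(q),"H 2%",np.percentile(q,2,0).round(1),"med",np.median(q,0).round(1),"98%",np.percentile(q,98,0).round(1),"world med",np.median(w,0).round(1))
box=lambda u0,u1,v0,v1:(np.mgrid[:384,:512][1]>=u0)&(np.mgrid[:384,:512][1]<=u1)&(np.mgrid[:384,:512][0]>=v0)&(np.mgrid[:384,:512][0]<=v1)
rep("handle",box(240,272,130,195)&(V<45)&(Q[...,2]>50))
rep("handle top",box(240,272,130,195)&(V<45)&(Q[...,2]>88))
red=((Hh<6)|(Hh>172))&(s>170)&box(310,370,125,210); rep("red",red)
yl=(Hh>10)&(Hh<28)&(s>120)&box(415,470,125,185); rep("fork",yl&(Q[...,2]>40))
# planes: fork top face
z=np.array([-np.sin(np.radians(35)),0,np.cos(np.radians(35))])
X=np.array([np.cos(np.radians(35)),0,np.sin(np.radians(35))])
d=Q@z; fx=Q@X
print("expected top plane d",65*z[2]);
m=yl; print(np.percentile(d[m],[2,25,50,75,98]).round(1))
top=m&(abs(d-65*z[2])<6); print("fork top fork-frame x",np.percentile(fx[top]-65*X[2],[1,50,99]).round(1),"y",np.percentile(Q[...,1][top],[1,50,99]).round(1))
rt=red&(d>np.percentile(d[red],98)-5); print("lug d",np.percentile(d[red],[2,50,98]).round(1),"x",np.percentile(fx[rt],[1,99]).round(1),"y",np.percentile(Q[...,1][rt],[1,99]).round(1), "expect hole d",65*z[2]-13,"x",65*X[2])
# hole centres: dark blobs inside
for n,(u0,u1,v0,v1),dd in(("lughole",(336,355,140,160),65*z[2]-13),("bore",(441,460,154,172),65*z[2])):
    g=c["color"][v0:v1,u0:u1].astype(int); lum=cv2.cvtColor(g.astype(np.uint8),cv2.COLOR_BGR2HSV)
    mm=(lum[...,1]<140)|(lum[...,2]<90); vv,uu=np.nonzero(mm); print(n,mm.sum(),uu.min()+u0,uu.max()+u0,vv.min()+v0,vv.max()+v0)
    uc,vc=(uu.min()+uu.max())/2+u0,(vv.min()+vv.max())/2+v0
    o,r=ray(c,uc,vc); oh=inH(o); rh=Ro.from_euler('z',-HY).apply(r); t=(dd-oh@z)/(rh@z); print("  hatch",(oh+t*rh).round(1))
cv2.imwrite("pics/w1c.png",cv2.resize(c["color"][115:215,220:480],(780,300),interpolation=2))
# rail direction in wrist: front edge of base plate? use counter-level edges
E
```

```text
handle 779 H 2% [   4.1 -191.    51.2] med [   5.3 -184.6   77.5] 98% [  16.3 -178.4   92.2] world med [ 591.6 -109.5   77.5]
handle top 221 H 2% [   3.7 -190.8   88.2] med [   8.4 -184.6   91.5] 98% [  17.4 -178.5   92.5] world med [ 594.8 -109.5   91.5]
red 2272 H 2% [  -4.8 -119.6   41.4] med [  22.4 -106.9   63. ] 98% [ 45.7 -90.5  82. ] world med [600.2 -30.4  63. ]
fork 1597 H 2% [-18.1 -15.8  41.1] med [ 1.1 -6.3 59.1] 98% [24.7 18.  74.1] world med [568.1  67.6  59.1]
expected top plane d 53.244882878784466
[-14.9  29.9  51.9  54.   55.3]
fork top fork-frame x [-22.3  -4.6  15.1] y [-15.8  -1.2  18.5]
lug d [ 8.5 40.3 41.9] x [21.8 85.1] y [-119.8  -90.2] expect hole d 40.244882878784466 x 37.282468362817994
lughole 148 339 352 144 157
  hatch [   6.7 -105.4   53.8]
bore 26 449 454 160 168
  hatch [-0.3  2.7 64.8]
```

Run:
```python
from h import *
show(); R=Rtool(35); z=R.as_matrix()[:,2]
g=H([10.5,-184.7,76]); plan(g+19*z-50*z,R,4,-0.2); plan(g+19*z,R,3,-0.2,g-31*z,R)
```

```text
2.2333 [ 562.  -115.9  160.3] [[-0.797, -0.123, 0.591], [-0.129, 0.991, 0.032], [-0.589, -0.051, -0.806]] 34.928874062276805 0.0 [-0.8 -5.9  1.1] [-0.62 -0.03  2.15  0.69  0.62 -2.82]
step 15.4 mm 0.83 deg total 3.3
0.034 0.010 0.096 -0.002 0.002 0.004 -0.2; 0.034 0.009 0.097 -0.002 0.002 0.004 -0.2; 0.033 0.007 0.097 -0.002 0.002 0.004 -0.2; 0.033 0.006 0.097 -0.002 0.002 0.004 -0.2
step 16.7 mm 0.0 deg total 0.0
0.000 0.000 0.111 0.000 0.000 0.000 -0.2; 0.000 0.000 0.111 0.000 0.000 0.000 -0.2; 0.000 0.000 0.111 0.000 0.000 0.000 -0.2
```

Request:
{"fn": "drive_tool", "kwargs": {
  "motion": "0.034 0.01 0.096 -0.002 0.002 0.004 -0.2; 0.034 0.009 0.097 -0.002 0.002 0.004 -0.2; 0.033 0.007 0.097 -0.002 0.002 0.004 -0.2; 0.033 0.006 0.097 -0.002 0.002 0.004 -0.2; 0 0 0 0 0 0 -0.2"
}}

```text
clock: 2.65
eef_pos: [574.9, -103.3, 98.3]
ee_rot: [3.133, 0.599, -3.046]
wrist_force: [-0.1, 0.0, 0.2]
width: 35.2
grip_force: 0.0
```

Run:
```python
from h import *
show(); R=Rtool(35); z=R.as_matrix()[:,2]
g=H([10.5,-184.7,76]); plan(g+19*z,R,4,-0.2)
```

```text
2.65 [ 574.9 -103.3   98.3] [[-0.822, -0.1, 0.56], [-0.078, 0.995, 0.062], [-0.564, 0.007, -0.826]] 35.23085285577092 0.0 [-0.1  0.   0.2] [-0.58  0.13  2.12  0.78  0.54 -2.86]
step 12.6 mm 0.21 deg total 0.8
-0.009 -0.014 0.082 0.000 -0.001 -0.001 -0.2; -0.008 -0.014 0.082 0.000 -0.001 -0.001 -0.2; -0.008 -0.014 0.082 0.000 -0.001 -0.001 -0.2; -0.008 -0.014 0.082 0.000 -0.001 -0.001 -0.2
```

Request:
{"fn": "drive_tool", "kwargs": {
  "motion": "-0.009 -0.035 0 0 -0.001 -0.001 -0.2; -0.008 -0.02 0.11 0 -0.001 -0.001 -0.2; -0.008 0 0.11 0 -0.001 -0.001 -0.2; -0.008 0 0.108 0 -0.001 -0.001 -0.2; 0 0 0 0 0 0 -0.2"
}}

```text
clock: 3.07
eef_pos: [609.5, -109.2, 63.1]
ee_rot: [-3.137, 0.615, -3.028]
wrist_force: [-0.7, 0.5, -0.7]
width: 35.4
grip_force: 0.0
```

Request:
{"fn": "drive_tool", "kwargs": {
  "motion": "0 0 0 0 0 0 -1; 0 0 0 0 0 0 -1; 0 0 0 0 0 0 -1; 0 0 0 0 0 0 -1"
}}

```text
clock: 3.4
eef_pos: [609.2, -109.3, 64.9]
ee_rot: [-3.136, 0.617, -3.028]
wrist_force: [-3.5, 1.3, 5.4]
width: 13.5
grip_force: 30.0
```

Run:
```python
from h import *
show(); p,R,s=cur(); z=R.as_matrix()[:,2]; print(inH(p-19*z), H([0,106,0],p)-p, plan(p+Ro.from_euler('z',HY).apply([0,106.5,0]),R,8,-1))
```

```text
3.4 [ 609.2 -109.3   64.9] [[-0.811, -0.11, 0.575], [-0.093, 0.994, 0.06], [-0.578, -0.005, -0.816]] 13.546337280919364 30.00618123449385 [-3.5  1.3  5.4] [-0.55  0.27  2.06  0.91  0.47 -2.99]
step 13.3 mm 0.0 deg total 0.0
-0.001 0.089 -0.000 0.000 0.000 0.000 -1; -0.001 0.089 -0.000 0.000 0.000 0.000 -1; -0.001 0.089 -0.000 0.000 0.000 0.000 -1; -0.001 0.089 -0.000 0.000 0.000 0.000 -1; -0.001 0.089 -0.000 0.000 0.000 0.000 -1
-0.001 0.089 -0.000 0.000 0.000 0.000 -1; -0.001 0.089 -0.000 0.000 0.000 0.000 -1; -0.001 0.089 -0.000 0.000 0.000 0.000 -1
[  11.78827806 -186.17473688   80.39655523] [-11.1095599  105.41621165   0.        ] None
```

Request:
{"fn": "drive_tool", "kwargs": {
  "motion": "0 0.03 0 0 0 0 -1; 0 0.06 0 0 0 0 -1; 0 0.07 0 0 0 0 -1; 0 0.07 0 0 0 0 -1; 0 0.07 0 0 0 0 -1"
}}

```text
clock: 3.82
eef_pos: [604.2, -65.2, 64.9]
ee_rot: [-3.134, 0.617, -3.029]
wrist_force: [-11.6, -3.4, 12.1]
width: 13.5
grip_force: 30.0
```

Request:
{"fn": "drive_tool", "kwargs": {
  "motion": "0 0.07 0 0 0 0 -1; 0 0.07 0 0 0 0 -1; 0 0.07 0 0 0 0 -1; 0 0.06 0 0 0 0 -1; 0 0.06 0 0 0 0 -1"
}}

```text
clock: 4.23
eef_pos: [598.5, -15.5, 64.9]
ee_rot: [-3.135, 0.617, -3.028]
wrist_force: [-18.5, -4.1, 18.9]
width: 13.7
grip_force: 30.0
```

Request:
{"fn": "drive_tool", "kwargs": {
  "motion": "0 0.04 0 0 0 0 -1; 0 0.025 0 0 0 0 -1; 0 0.01 0 0 0 0 -1; 0 0 0 0 0 0 -1; 0 0 0 0 0 0 -1"
}}

```text
clock: 4.65
eef_pos: [597.2, -3.8, 64.9]
ee_rot: [-3.136, 0.617, -3.028]
wrist_force: [-17.9, -1.2, 20.8]
width: 13.5
grip_force: 30.0
```

Run:
```python
from h import *
c=cams.camera("wrist"); show(); p,R,s=cur(); print(inH(p-19*R.as_matrix()[:,2]))
np.savez("w2.npz",**c); cv2.imwrite("pics/w2.png",cv2.resize(c["color"][90:240,180:400],(792,540),interpolation=2))
```

```text
4.7 [597.1  -3.8  64.9] [[-0.81, -0.111, 0.576], [-0.093, 0.994, 0.061], [-0.579, -0.004, -0.815]] 13.358810188295514 30.002885553985834 [-19.6  -0.2  21.1] [-0.34  0.22  2.13  0.86  0.33 -2.78]
[ 10.8854795  -80.02159561  80.34765733]
```

View pics/w2.png

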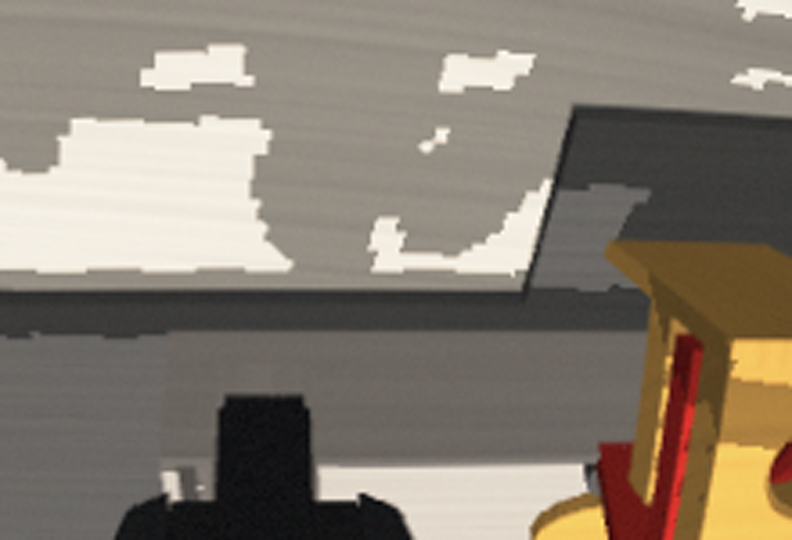

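The handle is still gripped at (265,450), and the red lug is now between the knuckles (690,400). Red shows in the upper bore at the right edge (785,465). I'll release, back off and check the alignment through the bore.

Request:
{"fn": "drive_tool", "kwargs": {
  "motion": "0 0 0 0 0 0 -0.2; 0 0 0 0 0 0 -0.2; 0 0 0 0 0 0 -0.2; 0 0 -0.1 0 0 0 -0.2; 0 0 -0.15 0 0 0 -0.2"
}}

```text
clock: 5.12
eef_pos: [575.1, -6.1, 92.7]
ee_rot: [-3.138, 0.613, -3.03]
wrist_force: [0.4, 0.3, 0.9]
width: 35.1
grip_force: 0.0
```

Request:
{"fn": "drive_tool", "kwargs": {
  "motion": "0 0.1 -0.2 0 0 0 -0.2; 0 0.15 -0.2 0 0 0 -0.2; 0 0.2 -0.15 0 0 0 -0.2; 0 0.1 -0.05 0 0 0 -0.2; 0 0 0 0 0 0 -0.2"
}}

```text
clock: 5.53
eef_pos: [514.8, 72.4, 169.2]
ee_rot: [-3.135, 0.619, -3.025]
wrist_force: [0.3, 0.6, -0.7]
width: 35.2
grip_force: 0.0
```

Run:
```python
from h import *
c=cams.camera("wrist"); show()
np.savez("w3.npz",**c); 
z=np.array([-np.sin(np.radians(35)),0,np.cos(np.radians(35))]);X=np.array([z[2],0,-z[0]])
T=np.array(c["pose"]); Rh=Ro.from_euler('z',-HY)
# pixel of fork mouth
def proj(p):
    q=T[:3,:3].T@(p-T[:3,3]); a=np.array([q[0],-q[1],-q[2]]); th=np.arctan2(np.hypot(a[0],a[1]),a[2]); d=a[:2]/np.hypot(a[0],a[1]); return np.array([c["cx"],c["cy"]])+c["fx"]*th*d
u,v=proj(H([0,0,65])); print("mouth px",u,v); u,v=int(u),int(v); print("lughole px",proj(H([0,0,65]+-17*z)))
P=fcloud(c);Q=inH(P); hsv=cv2.cvtColor(c["color"],cv2.COLOR_BGR2HSV);Hh,s,V=[hsv[...,i].astype(int) for i in range(3)]
yl=(Hh>10)&(Hh<28)&(s>110); d=Q@z; top=yl&(abs(d-53.2)<5)&(abs(Q[...,1])<30)&(abs(Q[...,0])<30)
print("top y",np.percentile(Q[...,1][top],[.5,1,50,99,99.5]).round(1),"fx",np.percentile((Q@X)[top]-65*X[2],[1,99]).round(1),"d",np.median(d[top]))
hd=(V<45)&(abs(Q[...,1]+80)<25)&(Q[...,2]>60)&(Q[...,2]<95)&(abs(Q[...,0]-10)<15);print("handle",hd.sum(),np.percentile(Q[hd],[2,98],0).round(1))
print(proj(H([10.5,-80,92])))
u0,v0=max(u-50,0),max(v-50,0); cr=c["color"][v0:v0+100,u0:u0+100]; print(u0,v0); cv2.imwrite("pics/w3.png",cv2.resize(cr,(600,600),interpolation=cv2.INTER_CUBIC))
```

```text
5.5833 [515.2  71.5 168.3] [[-0.809, -0.113, 0.576], [-0.095, 0.994, 0.061], [-0.58, -0.005, -0.815]] 35.25563217558408 0.0 [ 1.  -0.3 -0.2] [-0.2  -0.22  2.28  0.37  0.51 -2.15]
mouth px 248.27576925387388 161.85061728982106
lughole px [248.52333956 157.43003174]
top y [-14.7 -14.7   1.6  18.4  18.5] fx [-22.2  15.1] d 53.96949770196782
handle 591 [[  3.2 -86.4  61.1]
 [ 15.6 -72.8  92.2]]
[159.69242627 192.11811685]
198 111
```

View pics/w3.png

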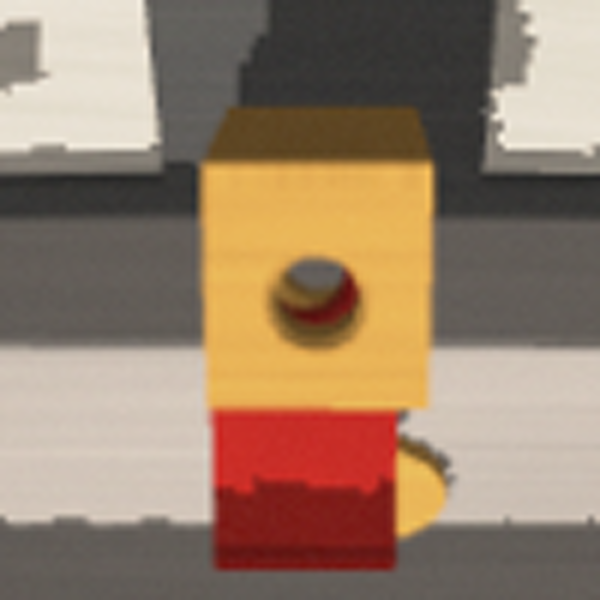

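The bore is centred in the crop at (317,302), with red along its right side. The lug centre column of about 305 against 318 for the fork means the tray is roughly 2 mm short, which the taper can draw in. Now to the pin.

Run:
```python
from h import *
c=dict(np.load("w3.npz")); z=np.array([-np.sin(np.radians(35)),0,np.cos(np.radians(35))])
for e in (0,.8):
    o,r=ray(c,250.4,160.9); o=inH(o); r=Ro.from_euler('z',-HY).apply(r); t=(65*z[2]+e-o@z)/(r@z); print((o+t*r).round(2))
p,R,s=cur(); print(p,plan(np.array([403,-335,195.]),Ro.from_euler('xyz',[np.pi,0,2.0]),18,-0.2))
```

```text
[-0.74  1.91 64.48]
[-1.36  1.92 65.02]
step 23.5 mm 4.4 deg total 79.2
0.042 -0.145 -0.041 0.007 0.009 0.021 -0.2; 0.033 -0.148 -0.037 0.007 0.009 0.021 -0.2; 0.024 -0.151 -0.033 0.007 0.009 0.021 -0.2; 0.015 -0.153 -0.029 0.007 0.009 0.021 -0.2; 0.006 -0.154 -0.026 0.007 0.009 0.021 -0.2
-0.004 -0.155 -0.022 0.007 0.009 0.021 -0.2; -0.014 -0.155 -0.019 0.007 0.009 0.021 -0.2; -0.024 -0.154 -0.016 0.007 0.009 0.021 -0.2; -0.034 -0.152 -0.014 0.007 0.009 0.021 -0.2; -0.044 -0.150 -0.012 0.007 0.009 0.021 -0.2
-0.053 -0.147 -0.010 0.007 0.009 0.021 -0.2; -0.063 -0.143 -0.009 0.007 0.009 0.021 -0.2; -0.072 -0.139 -0.008 0.007 0.009 0.021 -0.2; -0.081 -0.134 -0.007 0.007 0.009 0.021 -0.2; -0.090 -0.128 -0.007 0.007 0.009 0.021 -0.2
-0.098 -0.122 -0.007 0.007 0.009 0.021 -0.2; -0.106 -0.115 -0.008 0.007 0.009 0.021 -0.2; -0.113 -0.108 -0.009 0.007 0.009 0.021 -0.2
[515.20973025  71.45700698 168.3493185 ] None
```

Request:
{"fn": "drive_tool", "kwargs": {
  "motion": "0.042 -0.145 -0.041 0.007 0.009 0.021 -0.2; 0.033 -0.148 -0.037 0.007 0.009 0.021 -0.2; 0.024 -0.151 -0.033 0.007 0.009 0.021 -0.2; 0.015 -0.153 -0.029 0.007 0.009 0.021 -0.2; 0.006 -0.154 -0.026 0.007 0.009 0.021 -0.2"
}}

```text
clock: 6.0
eef_pos: [483.5, -44.2, 174.0]
ee_rot: [3.061, 0.457, 2.873]
wrist_force: [-0.0, -0.7, -0.0]
width: 35.1
grip_force: 0.0
```

Request:
{"fn": "drive_tool", "kwargs": {
  "motion": "-0.004 -0.155 -0.022 0.007 0.009 0.021 -0.2; -0.014 -0.155 -0.019 0.007 0.009 0.021 -0.2; -0.024 -0.154 -0.016 0.007 0.009 0.021 -0.2; -0.034 -0.152 -0.014 0.007 0.009 0.021 -0.2; -0.044 -0.15 -0.012 0.007 0.009 0.021 -0.2"
}}

```text
clock: 6.42
eef_pos: [452.6, -157.4, 182.1]
ee_rot: [3.047, 0.286, 2.533]
wrist_force: [-0.5, -0.2, -0.0]
width: 35.1
grip_force: 0.0
```

Request:
{"fn": "drive_tool", "kwargs": {
  "motion": "-0.053 -0.147 -0.01 0.007 0.009 0.021 -0.2; -0.063 -0.143 -0.009 0.007 0.009 0.021 -0.2; -0.072 -0.139 -0.008 0.007 0.009 0.021 -0.2; -0.081 -0.134 -0.007 0.007 0.009 0.021 -0.2; -0.09 -0.128 -0.007 0.007 0.009 0.021 -0.2"
}}

```text
clock: 6.83
eef_pos: [422.2, -270.5, 190.9]
ee_rot: [3.091, 0.119, 2.209]
wrist_force: [-0.0, -0.1, -0.3]
width: 35.3
grip_force: 0.0
```

Request:
{"fn": "drive_tool", "kwargs": {
  "motion": "-0.098 -0.122 -0.007 0.007 0.009 0.021 -0.2; -0.106 -0.115 -0.008 0.007 0.009 0.021 -0.2; -0.113 -0.108 -0.009 0.007 0.009 0.021 -0.2; 0 0 0 0 0 0 -0.2; 0 0 0 0 0 0 -0.2"
}}

```text
clock: 7.25
eef_pos: [404.6, -338.2, 196.7]
ee_rot: [3.142, 0.03, 2.015]
wrist_force: [-0.1, 0.5, -0.2]
width: 35.3
grip_force: 0.0
```

Run:
```python
from h import *
c=cams.camera("wrist"); show(); np.savez("w4.npz",**c)
P=fcloud(c); hsv=cv2.cvtColor(c["color"],cv2.COLOR_BGR2HSV);Hh,s,V=[hsv[...,i].astype(int) for i in range(3)]
m=(Hh>100)&(Hh<130)&(s>100)&(abs(P[...,0]-403)<40)&(abs(P[...,1]+335)<40); t=m&(abs(P[...,2]-86)<4)
for n,k in(("head",m),("top",t)):
    q=P[k]; print(n,len(q),np.percentile(q,[2,50,98],0).round(1).tolist(), cv2.minAreaRect(q[:,:2].astype(np.float32)))
r=(abs(P[...,2]-50)<3)&(abs(P[...,0]-403)<35)&(abs(P[...,1]+335)<35); q=P[r]; print("rest top",len(q),cv2.minAreaRect(q[:,:2].astype(np.float32)))
cv2.imwrite("pics/w4.png",c["color"])
```

```text
7.3 [ 404.6 -336.9  196.6] [[-0.43, 0.903, 0.013], [0.902, 0.43, -0.027], [-0.03, 0.0, -1.0]] 35.13942183033532 0.0 [-0.7  0.1  0. ] [-0.92  0.1   1.79 -0.01  1.22 -1.36]
head 906 [[365.6, -345.1, 64.4], [397.3, -328.8, 226.6], [428.0, -297.5, 302.6]] ((404.2442932128906, -323.80645751953125), (79.32208251953125, 44.950538635253906), 23.878562927246094)
top 285 [[390.6, -344.6, 82.8], [398.6, -335.8, 85.8], [406.5, -327.3, 87.3]] ((398.7034912109375, -336.2020263671875), (14.889406204223633, 15.887467384338379), 22.484169006347656)
rest top 1144 ((398.52752685546875, -337.2024230957031), (41.66460418701172, 41.90834045410156), 26.280960083007812)
```

View pics/w4.png

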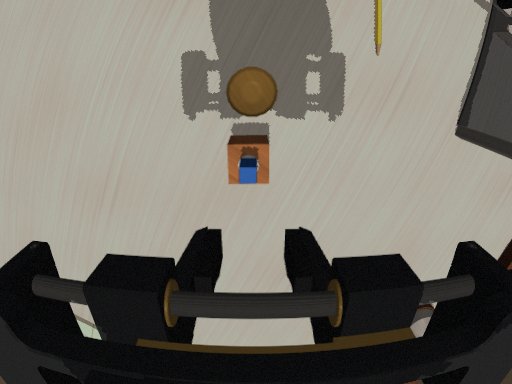

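The blue head is at (249,170) on the rest (248,160), the knob is at (252,92), and the jaw line already matches the head faces. Descending on it.

Run:
```python
from h import *
show();a=np.radians(24.7)+np.pi/2; R=Ro.from_euler('xyz',[np.pi,0,a]); plan(np.array([398.6,-336.6,110]),R,4,-0.2); plan(np.array([398.6,-336.6,58]),R,4,-0.2,np.array([398.6,-336.6,110]),R)
```

```text
7.3 [ 404.6 -336.9  196.6] [[-0.43, 0.903, 0.013], [0.902, 0.43, -0.027], [-0.03, 0.0, -1.0]] 35.13942183033532 0.0 [-0.7  0.1  0. ] [-0.92  0.1   1.79 -0.01  1.22 -1.36]
step 21.7 mm 0.47 deg total 1.9
0.009 -0.009 0.144 0.000 0.002 0.001 -0.2; 0.008 -0.009 0.144 0.000 0.002 0.001 -0.2; 0.007 -0.009 0.144 0.000 0.002 0.001 -0.2; 0.006 -0.009 0.144 0.000 0.002 0.001 -0.2
step 13.0 mm 0.0 deg total 0.0
0.000 -0.000 0.087 0.000 0.000 0.000 -0.2; 0.000 -0.000 0.087 0.000 0.000 0.000 -0.2; 0.000 -0.000 0.087 0.000 0.000 0.000 -0.2; 0.000 -0.000 0.087 0.000 0.000 0.000 -0.2
```

Request:
{"fn": "drive_tool", "kwargs": {
  "motion": "0.009 -0.009 0.144 0 0.002 0.001 -0.2; 0.008 -0.009 0.144 0 0.0025 0.001 -0.2; 0.007 -0.009 0.144 0 0.0025 0.001 -0.2; 0.006 -0.009 0.144 0 0.0025 0.001 -0.2; 0 0 0 0 0 0 -0.2"
}}

```text
clock: 7.72
eef_pos: [396.9, -333.1, 107.0]
ee_rot: [-3.14, -0.006, 2.005]
wrist_force: [-0.8, -0.1, 0.5]
width: 35.7
grip_force: 0.0
```

Run:
```python
from h import *
c=cams.camera("wrist"); show(); np.savez("w5.npz",**c)
P=fcloud(c); hsv=cv2.cvtColor(c["color"],cv2.COLOR_BGR2HSV);Hh,s,V=[hsv[...,i].astype(int) for i in range(3)]
m=(Hh>100)&(Hh<130)&(s>100)&(abs(P[...,0]-403)<40)&(abs(P[...,1]+335)<40); t=m&(abs(P[...,2]-86)<4)
q=P[t]; print(len(q)); print(cv2.minAreaRect(q[:,:2].astype(np.float32)) if len(q)>5 else 0)
a=np.radians(24.7)+np.pi/2; R=Ro.from_euler('xyz',[np.pi,0,a]); plan(np.array([398.6,-336.6,58]),R,4,-0.2)
```

```text
7.7667 [ 397.8 -334.1  109.2] [[-0.42, 0.907, -0.002], [0.907, 0.421, 0.002], [0.003, -0.001, -1.0]] 35.3899839452471 0.0 [ 0.4 -0.2  0.5] [-0.93  0.22  1.85 -0.    1.08 -1.36]
587
((398.7414245605469, -336.0085144042969), (15.439559936523438, 15.942878723144531), 24.15153694152832)
step 12.8 mm 0.06 deg total 0.2
-0.005 -0.000 0.085 -0.000 -0.000 0.000 -0.2; -0.004 -0.000 0.085 -0.000 -0.000 0.000 -0.2; -0.004 -0.000 0.085 -0.000 -0.000 0.000 -0.2; -0.004 -0.000 0.085 -0.000 -0.000 0.000 -0.2
```

Request:
{"fn": "drive_tool", "kwargs": {
  "motion": "-0.004 0 0.085 0 0 0 -0.2; -0.004 0 0.085 0 0 0 -0.2; -0.003 0 0.085 0 0 0 -0.2; -0.003 0 0.085 0 0 0 -0.2; 0 0 0 0 0 0 -0.2"
}}

```text
clock: 8.18
eef_pos: [399.7, -337.6, 60.0]
ee_rot: [-3.141, 0.001, 2.004]
wrist_force: [-0.4, 0.7, -0.4]
width: 35.4
grip_force: 0.0
```

Request:
{"fn": "drive_tool", "kwargs": {
  "motion": "0 0 0 0 0 0 -1; 0 0 0 0 0 0 -1; 0 0 0 0 0 0 -1; 0 0 0 0 0 0 -1"
}}

```text
clock: 8.52
eef_pos: [400.6, -339.3, 62.0]
ee_rot: [3.141, 0.005, 2.004]
wrist_force: [-0.8, -0.8, 4.6]
width: 15.5
grip_force: 30.0
```

Run:
```python
from h import *
show()
```

```text
8.5167 [ 400.6 -339.3   62. ] [[-0.419, 0.908, 0.002], [0.908, 0.419, -0.004], [-0.005, 0.0, -1.0]] 15.541495130180303 30.000694105401635 [-0.8 -0.8  4.6] [-0.93  0.3   1.86 -0.    0.97 -1.36]
```

Request:
{"fn": "drive_tool", "kwargs": {
  "motion": "0 0 -0.08 0 0 0 -1; 0 0 -0.12 0 0 0 -1; 0 0 -0.16 0 0 0 -1; 0 0 -0.16 0 0 0 -1; 0 0 -0.16 0 0 0 -1"
}}

```text
clock: 8.93
eef_pos: [399.7, -338.2, 164.7]
ee_rot: [-3.141, 0.003, 2.003]
wrist_force: [0.6, -0.1, -1.2]
width: 15.5
grip_force: 30.0
```

Request:
{"fn": "drive_tool", "kwargs": {
  "motion": "0 0 -0.16 0 0 0 -1; 0 0 -0.1 0 0 0 -1; 0 0 0 0 0 0 -1; 0 0 0 0 0 0 -1"
}}

```text
clock: 9.27
eef_pos: [400.1, -338.6, 202.9]
ee_rot: [3.142, 0.005, 2.003]
wrist_force: [0.2, 0.2, -1.0]
width: 15.7
grip_force: 30.0
```

Run:
```python
from h import *
show();c=cams.camera("wrist"); show(); np.savez("w6.npz",**c)
p,R,s=cur(); P=fcloud(c); L=R.inv().apply((P-p).reshape(-1,3)).reshape(P.shape)
hsv=cv2.cvtColor(c["color"],cv2.COLOR_BGR2HSV);Hh,s_,V=[hsv[...,i].astype(int) for i in range(3)]
m=(abs(L[...,0])<25)&(abs(L[...,1])<15)&(L[...,2]>-15)&(L[...,2]<60)&(c["z_map"]>0)
for a in range(-15,60,5):
    k=m&(L[...,2]>=a)&(L[...,2]<a+5)
    if k.sum()>3: q=L[k]; print(a,k.sum(),"x",np.percentile(q[:,0],[5,50,95]).round(1),"y",np.percentile(q[:,1],[2,50,98]).round(1))
b=m&(Hh>100)&(Hh<130)&(s_>100); q=L[b]; print("blue",b.sum(),np.percentile(q,[2,50,98],0).round(1).tolist())
vv,uu=np.nonzero(m); print(uu.min(),uu.max(),vv.min(),vv.max())
cv2.imwrite("pics/w6.png",cv2.resize(c["color"][150:280,170:340],(680,520),interpolation=2))
```

```text
9.2667 [ 400.1 -338.6  202.9] [[-0.419, 0.908, 0.002], [0.908, 0.419, -0.005], [-0.005, 0.0, -1.0]] 15.705263582905364 29.999832082539797 [ 0.2  0.2 -1. ] [-0.93  0.1   1.77 -0.    1.26 -1.36]
9.3167 [ 399.6 -338.   201.5] [[-0.419, 0.908, 0.001], [0.908, 0.419, -0.003], [-0.003, -0.001, -1.0]] 15.677213399126044 29.999845381826162 [-0.1  0.4 -1.6] [-0.93  0.1   1.78 -0.    1.26 -1.36]
-15 275 x [ 7.4  9.2 10.3] y [-14.6   0.   14.2]
-10 261 x [ 7.5  9.4 10.2] y [-14.7   0.   14.4]
-5 209 x [ 7.6  9.6 10.4] y [-14.7  -0.5  14.2]
0 111 x [ 9.5  9.9 10.4] y [-7.3  0.6  7.9]
5 224 x [ 5.4 10.4 12.7] y [-9.3 -0.   9.8]
10 8 x [11.2 12.1 12.5] y [-1.6  2.3  5.7]
20 6 x [6.1 6.9 7.4] y [-2.4  0.3  2.9]
25 37 x [4.7 6.5 7.1] y [-3.9 -0.1  4. ]
30 50 x [4.3 6.4 7.3] y [-4.7 -0.1  4.5]
35 38 x [4.2 6.4 7.2] y [-4.3  0.3  4.6]
40 37 x [4.2 6.6 7.2] y [-4.2  0.6  4.7]
45 15 x [3.6 6.5 7.6] y [-4.1 -0.8  4.6]
blue 541 [[7.8, -7.6, -14.8], [9.9, 0.6, -6.2], [10.5, 8.6, 4.9]]
223 281 198 243
```

View pics/w6.png

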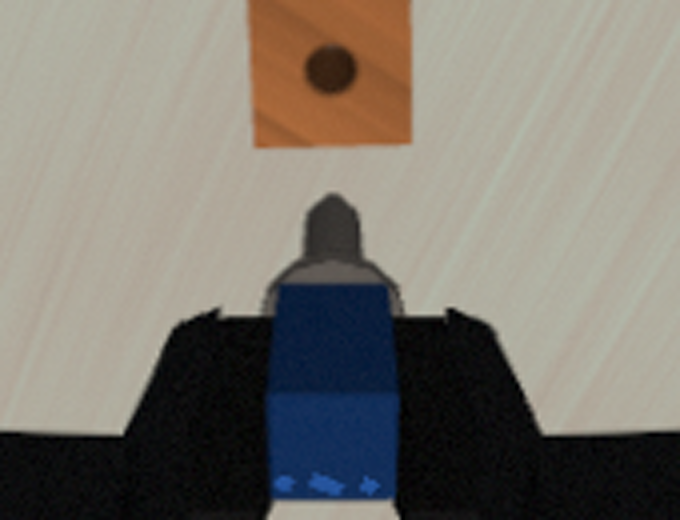

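The pin is held straight: tip at (333,200), collar (333,285), head between the pads, and the rest is now empty. Its axis sits at about (+1.9, +0.1) in the tool frame. Moving to a point above the fork, on the bore axis.

```bash
cat >> h.py <<'E'
L35=np.radians(35); ZF=np.array([-np.sin(L35),0,np.cos(L35)])
MOUTH=np.array([-1.0,1.9,64.8]); PT=np.array([1.9,0.1,10.5])
def tcp_for(h,R): # collar underside h mm above mouth on bore axis
    return H(MOUTH+h*ZF)-R.apply(PT)
E
python3 - <<'E'
from h import *
show(); R=Rtool(35); plan(tcp_for(110,R),R,18,-1)
E
```

```text
9.3167 [ 399.6 -338.   201.5] [[-0.419, 0.908, 0.001], [0.908, 0.419, -0.003], [-0.003, -0.001, -1.0]] 15.677213399126044 29.999845381826162 [-0.1  0.4 -1.6] [-0.93  0.1   1.78 -0.    1.26 -1.36]
step 23.3 mm 4.35 deg total 78.3
0.121 0.096 0.013 -0.007 -0.009 -0.021 -1; 0.115 0.104 0.012 -0.007 -0.009 -0.021 -1; 0.108 0.111 0.011 -0.007 -0.009 -0.021 -1; 0.101 0.118 0.010 -0.007 -0.009 -0.021 -1; 0.093 0.124 0.010 -0.007 -0.009 -0.021 -1
0.085 0.130 0.010 -0.007 -0.009 -0.021 -1; 0.076 0.135 0.011 -0.007 -0.009 -0.021 -1; 0.067 0.140 0.011 -0.007 -0.009 -0.021 -1; 0.058 0.144 0.013 -0.007 -0.009 -0.021 -1; 0.049 0.147 0.014 -0.007 -0.009 -0.021 -1
0.039 0.149 0.016 -0.007 -0.009 -0.021 -1; 0.030 0.151 0.018 -0.007 -0.009 -0.021 -1; 0.020 0.153 0.021 -0.007 -0.009 -0.021 -1; 0.011 0.153 0.023 -0.007 -0.009 -0.021 -1; 0.001 0.153 0.026 -0.007 -0.009 -0.021 -1
-0.008 0.152 0.030 -0.007 -0.009 -0.021 -1; -0.017 0.151 0.033 -0.007 -0.009 -0.021 -1; -0.026 0.149 0.037 -0.007 -0.009 -0.021 -1
```

Request:
{"fn": "drive_tool", "kwargs": {
  "motion": "0.121 0.096 0.013 -0.007 -0.009 -0.021 -1; 0.115 0.104 0.012 -0.007 -0.009 -0.021 -1; 0.108 0.111 0.011 -0.007 -0.009 -0.021 -1; 0.101 0.118 0.01 -0.007 -0.009 -0.021 -1; 0.093 0.124 0.01 -0.007 -0.009 -0.021 -1"
}}

```text
clock: 9.73
eef_pos: [426.6, -223.6, 189.8]
ee_rot: [3.057, 0.157, 2.33]
wrist_force: [0.3, 0.7, -0.8]
width: 16.0
grip_force: 30.0
```

Request:
{"fn": "drive_tool", "kwargs": {
  "motion": "0.085 0.13 0.01 -0.007 -0.009 -0.021 -1; 0.076 0.135 0.011 -0.007 -0.009 -0.021 -1; 0.067 0.14 0.011 -0.007 -0.009 -0.021 -1; 0.058 0.144 0.013 -0.007 -0.009 -0.021 -1; 0.049 0.147 0.014 -0.007 -0.009 -0.021 -1"
}}

```text
clock: 10.15
eef_pos: [454.5, -110.8, 180.7]
ee_rot: [3.026, 0.332, 2.654]
wrist_force: [-0.1, -0.2, -0.0]
width: 15.7
grip_force: 30.0
```

Request:
{"fn": "drive_tool", "kwargs": {
  "motion": "0.039 0.149 0.016 -0.007 -0.009 -0.021 -1; 0.03 0.151 0.018 -0.007 -0.009 -0.021 -1; 0.02 0.153 0.021 -0.007 -0.009 -0.021 -1; 0.011 0.153 0.023 -0.007 -0.009 -0.021 -1; 0.001 0.153 0.026 -0.007 -0.009 -0.021 -1"
}}

```text
clock: 10.57
eef_pos: [482.5, 1.5, 172.3]
ee_rot: [3.058, 0.508, 2.998]
wrist_force: [0.9, -0.3, -0.7]
width: 15.5
grip_force: 30.0
```

Request:
{"fn": "drive_tool", "kwargs": {
  "motion": "-0.008 0.152 0.03 -0.007 -0.009 -0.021 -1; -0.017 0.151 0.033 -0.007 -0.009 -0.021 -1; -0.026 0.149 0.037 -0.007 -0.009 -0.021 -1; 0 0 0 0 0 0 -1; 0 0 0 0 0 0 -1"
}}

```text
clock: 10.98
eef_pos: [499.0, 68.6, 167.3]
ee_rot: [3.11, 0.601, -3.061]
wrist_force: [-0.3, 0.4, 0.3]
width: 15.5
grip_force: 30.0
```

Run:
```python
from h import *
show(); R=Rtool(35); plan(tcp_for(60,R),R,4,-1)
```

```text
10.9833 [499.   68.6 167.3] [[-0.822, -0.098, 0.561], [-0.066, 0.995, 0.077], [-0.566, 0.026, -0.824]] 15.467397399393294 29.99970559962094 [-0.3  0.4  0.3] [-0.23 -0.26  2.31  0.39  0.56 -2.17]
step 13.0 mm 0.4 deg total 1.6
0.002 -0.002 0.087 0.001 -0.001 -0.002 -1; 0.003 -0.002 0.087 0.001 -0.001 -0.002 -1; 0.003 -0.002 0.087 0.001 -0.001 -0.002 -1; 0.003 -0.001 0.087 0.001 -0.001 -0.002 -1
```

Request:
{"fn": "drive_tool", "kwargs": {
  "motion": "0.002 -0.002 0.087 0.002 -0.001 -0.003 -1; 0.003 -0.002 0.087 0.002 -0.001 -0.003 -1; 0.003 -0.002 0.087 0.002 -0.001 -0.002 -1; 0.003 -0.001 0.087 0.002 -0.001 -0.001 -1; 0 0 0 0 0 0 -1"
}}

```text
clock: 11.4
eef_pos: [528.3, 69.2, 123.3]
ee_rot: [-3.128, 0.614, -3.029]
wrist_force: [-0.3, 0.1, -0.5]
width: 15.5
grip_force: 30.0
```

Run:
```python
from h import *
c=cams.camera("wrist"); show(); np.savez("w7.npz",**c)
T=np.array(c["pose"]); p,R,s=cur()
def proj(p):
    q=T[:3,:3].T@(p-T[:3,3]); a=np.array([q[0],-q[1],-q[2]]); th=np.arctan2(np.hypot(a[0],a[1]),a[2]); return np.array([c["cx"],c["cy"]])+c["fx"]*th*a[:2]/np.hypot(a[0],a[1])
u0,v0=205,115
print("mouth",(proj(H(MOUTH))-[u0,v0]+.5)*6,"tip",(proj(p+R.apply(PT+[0,0,46]))-[u0,v0]+.5)*6)
t=inH(p+R.apply(PT+[0,0,46]))-MOUTH; print("tip rel mouth fork frame", t@[np.cos(L35),0,np.sin(L35)],t[1],t@ZF)
plan(tcp_for(56,Rtool(35)),Rtool(35),2,-1)
cv2.imwrite("pics/w7.png",cv2.resize(c["color"][v0:v0+100,u0:u0+100],(600,600),interpolation=2))
```

```text
11.45 [528.2  69.4 124.1] [[-0.812, -0.104, 0.574], [-0.092, 0.994, 0.051], [-0.577, -0.011, -0.817]] 15.47345612679403 29.99991408549249 [-0.6  0.6 -1.4] [-0.19 -0.07  2.27  0.44  0.38 -2.23]
mouth [313.27403834 485.43586096] tip [293.96937015 534.1808522 ]
tip rel mouth fork frame 1.155257342840216 -2.3756081833928686 13.836480376609632
step 2.2 mm 0.33 deg total 0.7
0.003 0.006 0.013 -0.001 0.001 0.001 -1; 0.003 0.006 0.013 -0.001 0.001 0.001 -1
```

View pics/w7.png

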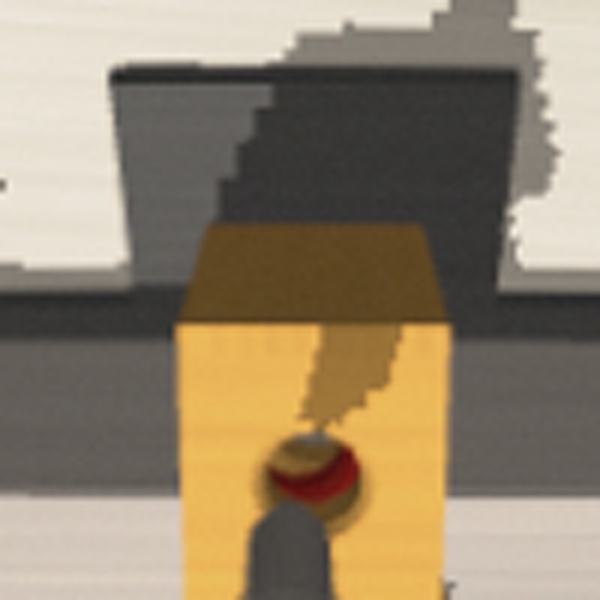

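The bore is at (313,485), exactly where predicted, and the pin tip at about (289,508) is offset left by about 2–3 mm. I'll fit the pin axis from this same frame so the pose noise cancels out.

```bash
cat >> h.py <<'E'
from scipy.optimize import least_squares
def fitpin(c,verbose=True):
    P=fcloud(c); Q=inH(P)-MOUTH; X=np.array([np.cos(L35),0,np.sin(L35)])
    F=np.stack([Q@X,Q[...,1],Q@ZF],-1)   # fork frame
    sat=cv2.cvtColor(c["color"],cv2.COLOR_BGR2HSV)[...,1]
    m=(abs(F[...,0])<14)&(abs(F[...,1])<14)&(F[...,2]>3)&(F[...,2]<70)&(sat<70)&(c["z_map"]>0)
    q=F[m]; print(len(q),"z range",q[:,2].min().round(1),q[:,2].max().round(1))
    for a in range(0,60,4):
        k=q[(q[:,2]>=a)&(q[:,2]<a+4)]
        if len(k)>3: print(a,len(k),"x",np.percentile(k[:,0],[2,50]).round(1),"y",np.percentile(k[:,1],[2,98]).round(1))
    sh=q[(q[:,2]>q[:,2].min()+13)&(q[:,2]<q[:,2].min()+38)]
    f=lambda t:np.hypot(sh[:,0]-t[0]-t[2]*(sh[:,2]-10),sh[:,1]-t[1]-t[3]*(sh[:,2]-10))-5
    r=least_squares(f,[0,0,0,0],loss="soft_l1"); print("axis at z=10 (x,y) & slopes",r.x.round(3),"rms",np.sqrt(np.mean(f(r.x)**2)).round(2))
E
python3 - <<'E'
from h import *
fitpin(dict(np.load("w7.npz")))
E
```

```text
391 z range 21.1 70.0
20 13 x [-5.6 -5.2] y [-5.8  0.8]
24 26 x [-5.8 -5. ] y [-6.4  1.5]
28 30 x [-5.6 -4.9] y [-6.7  1.5]
32 28 x [-5.7 -5. ] y [-6.5  1.4]
36 33 x [-5.8 -4.8] y [-6.4  1.4]
40 28 x [-5.6 -4.9] y [-6.   0.7]
56 37 x [-11.4 -10.4] y [-12.4   5.9]
axis at z=10 (x,y) & slopes [ 7.898 -3.849 -0.287  0.038] rms 0.98
```

Request:
{"fn": "drive_tool", "kwargs": {
  "motion": "-0.006 0.017 0.03 -0.001 0.001 0.001 -1; 0 0 0.04 -0.001 0.001 0.001 -1; 0 0 0.03 0 0 0 -1; 0 0 0 0 0 0 -1"
}}

```text
clock: 11.78
eef_pos: [538.5, 73.2, 113.8]
ee_rot: [-3.137, 0.612, -3.035]
wrist_force: [0.6, -0.1, -0.3]
width: 15.5
grip_force: 30.0
```

Run:
```python
from h import *
c=cams.camera("wrist"); show(); np.savez("w8.npz",**c); fitpin(c)
p,R,s=cur(); print((Rtool(35).inv()*R).as_rotvec(degrees=True))
cv2.imwrite("pics/w8.png",cv2.resize(c["color"][125:245,190:310],(600,600),interpolation=2))
```

```text
11.8333 [538.3  73.3 113.8] [[-0.814, -0.104, 0.572], [-0.087, 0.995, 0.057], [-0.574, -0.004, -0.819]] 15.518491398786537 29.999859910458326 [-0.7 -0.4 -0.6] [-0.18 -0.02  2.25  0.47  0.35 -2.25]
626 z range 7.3 69.9
8 21 x [-2.5 -1.9] y [-3.3  4.5]
12 31 x [-2.7 -1.7] y [-3.5  4.7]
16 31 x [-2.4 -1.9] y [-3.   4.6]
20 30 x [-2.4 -1.5] y [-3.3  4.6]
24 30 x [-2.6 -1.9] y [-3.2  4.5]
28 17 x [-2.3 -2. ] y [-3.   3.2]
44 160 x [-8.2 -6. ] y [-9.   9.9]
48 36 x [-8.  -5.8] y [-8.5  9.5]
52 21 x [-4.4 -3. ] y [-13.4  13.7]
56 59 x [-3.6 -3. ] y [-13.5  13.8]
axis at z=10 (x,y) & slopes [ 6.868  0.091 -0.276  0.012] rms 0.75
[ 0.18058989 -0.06269203 -0.09375557]
```

View pics/w8.png

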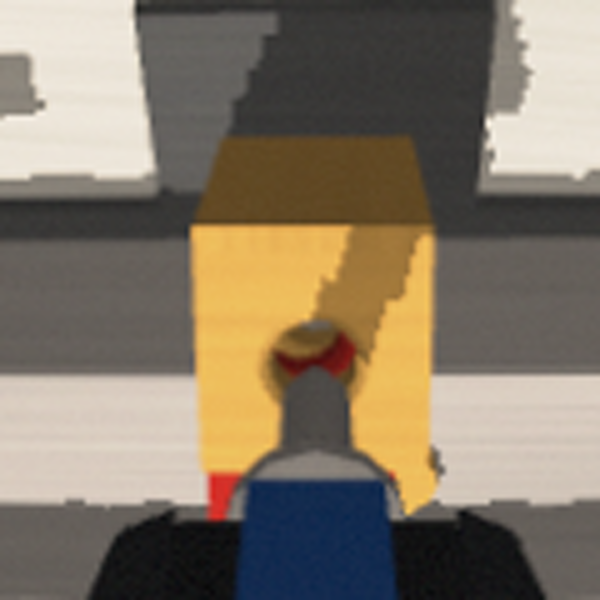

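The tip is just entering the bore mouth at (317,368). The axis is about 2.4 mm too far up-slope and 0.6 mm off in y. I'll correct that and feed on.

Request:
{"fn": "drive_tool", "kwargs": {
  "motion": "0.015 -0.004 0 0 0 0 -1; 0 0 0 0 0 0 -1; 0 0 0.03 0 0 0 -1; 0 0 0.03 0 0 0 -1; 0 0 0 0 0 0 -1"
}}

```text
clock: 12.25
eef_pos: [541.7, 73.1, 104.7]
ee_rot: [-3.137, 0.612, -3.034]
wrist_force: [-0.3, -0.1, -0.8]
width: 15.9
grip_force: 30.0
```

Run:
```python
from h import *
c=cams.camera("wrist"); show(); np.savez("w9.npz",**c); fitpin(c)
p,R,s=cur(); print((Rtool(35).inv()*R).as_rotvec(degrees=True),"force tool",R.inv().apply(s["wrist_force"]).round(1))
```

```text
12.3 [541.5  73.1 104.8] [[-0.814, -0.104, 0.571], [-0.088, 0.995, 0.057], [-0.574, -0.004, -0.819]] 15.71509018689578 29.99989053234458 [ 0.3  0.1 -1. ] [-0.18  0.01  2.25  0.5   0.33 -2.28]
870 z range 3.2 70.0
0 5 x [-4.6 -3.3] y [-4.6  3.4]
4 35 x [-5.5 -4.4] y [-4.6  3.8]
8 30 x [-5.2 -4.3] y [-4.5  4.2]
12 32 x [-5.2 -4.3] y [-3.7  4.1]
16 34 x [-5.3 -4.3] y [-3.9  4.1]
20 5 x [-5.2 -4.6] y [-1.6  0.8]
32 13 x [-10.7 -10. ] y [-3.7  8.8]
36 182 x [-10.8  -8.4] y [-9.2  9.5]
44 28 x [-6.9 -5.6] y [-13.4  13.4]
48 76 x [-6.2 -5.6] y [-13.7  13.8]
52 66 x [-6.2 -5.7] y [-13.7  13.5]
56 74 x [-6.2 -5.5] y [-13.4  13.7]
axis at z=10 (x,y) & slopes [ 2.434 -0.101 -0.277  0.015] rms 2.01
[ 0.175804   -0.04102946 -0.10093815] force tool [0.3 0.1 1. ]
```

Request:
{"fn": "drive_tool", "kwargs": {
  "motion": "0 0 0.02 0 0 0 -1; 0 0 0.02 0 0 0 -1; 0 0 0.02 0 0 0 -1; 0 0 0.02 0 0 0 -1; 0 0 0 0 0 0 -1"
}}

```text
clock: 12.72
eef_pos: [548.6, 73.6, 95.0]
ee_rot: [-3.137, 0.612, -3.034]
wrist_force: [-0.2, -1.2, -1.5]
width: 15.6
grip_force: 30.0
```

Run:
```python
from h import *
c=cams.camera("wrist"); show(); np.savez("w10.npz",**c); fitpin(c)
p,R,s=cur(); print("force tool",R.inv().apply(s["wrist_force"]).round(1))
```

```text
12.7667 [548.5  73.7  95.1] [[-0.814, -0.104, 0.572], [-0.088, 0.995, 0.057], [-0.574, -0.004, -0.819]] 15.966044843102514 29.999800440855324 [ 0.6 -1.3 -0.8] [-0.17  0.05  2.23  0.53  0.3  -2.31]
1164 z range 3.2 70.0
0 7 x [-5.2 -4.6] y [-1.1  3.8]
4 35 x [-5.  -4.4] y [-4.5  3.4]
8 8 x [-5.1 -4.6] y [-3.2  1.6]
20 14 x [-10.6 -10. ] y [-3.7  7.7]
24 184 x [-10.8  -8.4] y [-9.7  9.3]
32 28 x [-7.2 -5.6] y [-13.6  13.2]
36 70 x [-6.1 -5.5] y [-13.8  13.6]
40 75 x [-6.3 -5.6] y [-13.5  13.7]
44 73 x [-6.2 -5.6] y [-13.7  13.6]
48 71 x [-6.3 -5.8] y [-13.9  13.7]
52 121 x [-6.4 -5.7] y [-13.7  13.7]
56 197 x [-6.5 -5. ] y [-13.4  13.5]
axis at z=10 (x,y) & slopes [-5.196  2.282 -0.009 -0.143] rms 4.28
force tool [ 0.  -1.3  0.9]
```

Request:
{"fn": "drive_tool", "kwargs": {
  "motion": "0 0 0.02 0 0 0 -1; 0 0 0.02 0 0 0 -1; 0 0 0.02 0 0 0 -1; 0 0 0.02 0 0 0 -1; 0 0 0 0 0 0 -1"
}}

```text
clock: 13.18
eef_pos: [555.4, 74.5, 85.2]
ee_rot: [-3.137, 0.612, -3.035]
wrist_force: [0.4, -0.8, -1.3]
width: 15.7
grip_force: 30.0
```

Request:
{"fn": "drive_tool", "kwargs": {
  "motion": "0 0 0.015 0 0 0 -1; 0 0 0.015 0 0 0 -1; 0 0 0 0 0 0 -1"
}}

```text
clock: 13.43
eef_pos: [557.9, 74.8, 81.7]
ee_rot: [-3.137, 0.612, -3.034]
wrist_force: [0.4, -1.0, -1.4]
width: 16.1
grip_force: 30.0
```

Run:
```python
from h import *
c=cams.camera("wrist"); show(); np.savez("w11.npz",**c); fitpin(c)
p,R,s=cur(); print("force tool",R.inv().apply(s["wrist_force"]).round(1))
```

```text
13.4833 [557.9  74.8  81.8] [[-0.814, -0.105, 0.572], [-0.088, 0.995, 0.057], [-0.575, -0.004, -0.818]] 15.857470606526439 29.99963686801493 [ 0.9 -1.1 -2. ] [-0.16  0.11  2.21  0.59  0.27 -2.36]
1860 z range 6.9 64.4
4 14 x [-10.5  -9.8] y [-3.1  7.4]
8 181 x [-10.4  -8.1] y [-9.3  9.4]
12 5 x [-7.8 -7.1] y [-8.1  7.9]
16 37 x [-6.7 -5.3] y [-13.6  13.8]
20 63 x [-6.1 -5.5] y [-13.7  13.6]
24 78 x [-6.  -5.4] y [-13.9  13.5]
28 75 x [-6.  -5.4] y [-13.4  13.6]
32 77 x [-6.2 -5.7] y [-13.8  13.9]
36 122 x [-6.2 -5.5] y [-13.4  13.7]
40 184 x [-6.2 -5.1] y [-13.3  13.4]
44 125 x [-6.1 -5.4] y [-13.7  13.8]
48 92 x [-6.2 -5.6] y [-13.9  13.8]
52 128 x [-6.3 -5.6] y [-13.9  13.6]
56 144 x [-6.1 -5.4] y [-13.7  13.6]
axis at z=10 (x,y) & slopes [-0.836 -0.075 -0.096  0.055] rms 7.12
force tool [ 0.6 -1.2  2.1]
```

Request:
{"fn": "drive_tool", "kwargs": {
  "motion": "0 0 0.015 0 0 0 -1; 0 0 0.015 0 0 0 -1; 0 0 0 0 0 0 -1"
}}

```text
clock: 13.73
eef_pos: [560.6, 75.0, 78.1]
ee_rot: [-3.137, 0.612, -3.034]
wrist_force: [0.3, -0.9, -1.6]
width: 15.6
grip_force: 30.0
```

Request:
{"fn": "drive_tool", "kwargs": {
  "motion": "0 0 0.01 0 0 0 -1; 0 0 0 0 0 0 -1"
}}

```text
clock: 13.9
eef_pos: [561.3, 75.1, 77.2]
ee_rot: [-3.137, 0.613, -3.034]
wrist_force: [-3.6, -2.1, 3.5]
width: 15.4
grip_force: 30.0
```

Request:
{"fn": "drive_tool", "kwargs": {
  "motion": "0 0 0.007 0 0 0 -1; 0 0 0 0 0 0 -1"
}}

```text
clock: 14.07
eef_pos: [561.7, 75.1, 77.0]
ee_rot: [-3.136, 0.613, -3.033]
wrist_force: [-18.9, -5.6, 18.8]
width: 15.7
grip_force: 30.0
```

Run:
```python
from h import *
show();p,R,s=cur(); print("force tool",R.inv().apply(s["wrist_force"]).round(1))
```

```text
14.0667 [561.7  75.1  77. ] [[-0.813, -0.105, 0.573], [-0.088, 0.994, 0.057], [-0.576, -0.004, -0.818]] 15.661651304166652 30.004177945666015 [-18.9  -5.6  18.8] [-0.16  0.13  2.2   0.61  0.26 -2.39]
force tool [  5.   -3.7 -26.5]
```

Run:
```python
from h import *
c=cams.camera("wrist"); fitpin(c)
cv2.imwrite("pics/w12.png",cv2.resize(c["color"][130:280,160:340],(720,600),interpolation=2))
```

```text
1835 z range 3.0 58.4
0 59 x [-10.4  -8. ] y [-9. 10.]
4 111 x [-10.5  -7.7] y [-9.7  9.3]
8 6 x [-6.9 -6.4] y [-9.1  6.8]
12 65 x [-5.7 -5.1] y [-13.8  13.7]
16 70 x [-5.6 -5.1] y [-13.7  13.5]
20 77 x [-5.7 -5.1] y [-13.9  13.7]
24 67 x [-5.8 -5.2] y [-13.8  13.9]
28 95 x [-6.  -5.4] y [-13.7  13.7]
32 171 x [-6. -5.] y [-13.7  13.7]
36 153 x [-5.8 -4.9] y [-13.6  13.5]
40 106 x [-6. -5.] y [-13.7  13.7]
44 103 x [-6.2 -5.3] y [-13.8  13.7]
48 144 x [-6.  -5.2] y [-13.7  13.8]
52 158 x [-6.1 -5.3] y [-13.7  13.8]
56 450 x [-5.9 -2.1] y [-13.8  13.7]
axis at z=10 (x,y) & slopes [-1.129 -0.005 -0.097  0.076] rms 7.07
```

Request:
{"fn": "drive_tool", "kwargs": {
  "motion": "0 0 -0.006 0 0 0 -1; 0 0 0 0 0 0 -0.4; 0 0 0 0 0 0 -0.4; 0 0 0 0 0 0 -0.4; 0 0 0 0 0 0 -0.4"
}}

```text
clock: 14.53
eef_pos: [561.6, 75.2, 77.0]
ee_rot: [-3.137, 0.612, -3.034]
wrist_force: [0.4, -0.8, 0.1]
width: 26.4
grip_force: 0.0
```

Request:
{"fn": "drive_tool", "kwargs": {
  "motion": "0 0 -0.06 0 0 0 -0.4; 0 0 -0.15 0 0 0 -0.4; 0 0 -0.2 0 0 0 -0.4; 0 0 -0.2 0 0 0 -0.4; 0 0 0 0 0 0 -0.4"
}}

```text
clock: 14.95
eef_pos: [509.9, 69.7, 157.2]
ee_rot: [-3.134, 0.62, -3.032]
wrist_force: [0.2, 0.5, 0.7]
width: 26.6
grip_force: 0.0
```

Run:
```python
from h import *
c=cams.camera("wrist"); show(); fitpin(c)
cv2.imwrite("pics/w13.png",cv2.resize(c["color"][110:230,170:330],(800,600),interpolation=2))
```

```text
15.0 [510.3  69.6 155.5] [[-0.809, -0.105, 0.578], [-0.089, 0.995, 0.056], [-0.581, -0.006, -0.814]] 26.445148033359015 0.0 [0.7 0.3 0.6] [-0.2  -0.2   2.3   0.38  0.47 -2.17]
104 z range 3.0 37.2
0 21 x [-11.8 -10.7] y [-10.5   9. ]
4 67 x [-13.  -10.1] y [-10.8   9.3]
32 5 x [-11.1  -0.8] y [-8.7  5.7]
axis at z=10 (x,y) & slopes [ -7.19  -12.836   0.072   0.311] rms 2.19
```

View pics/w13.png

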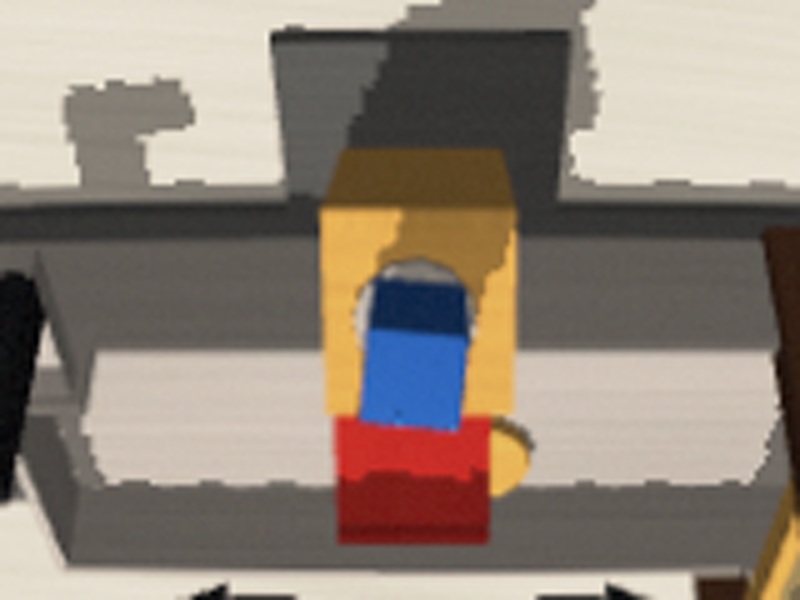

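The pin stands in the fork with its collar on the upper knuckle (415,300), the lug is behind it and the fob is still in the tray. The head leans slightly within the bore clearance, so I'll check how well it is seated.

Run:
```python
from h import *
X=np.array([np.cos(L35),0,np.sin(L35)])
acc=[]
for i in range(3):
    c=cams.camera("wrist"); Q=inH(fcloud(c))-MOUTH; F=np.stack([Q@X,Q[...,1],Q@ZF],-1); hsv=cv2.cvtColor(c["color"],cv2.COLOR_BGR2HSV);Hh,s,V=[hsv[...,i].astype(int) for i in range(3)]
    near=(abs(F[...,0])<25)&(abs(F[...,1])<20)
    t=F[near&(Hh>100)&(Hh<130)&(s>100)&(F[...,2]>30)]; k=F[near&(Hh>10)&(Hh<28)&(s>110)&(abs(F[...,2])<4)]
    co=F[near&(s<70)&(F[...,2]>1.5)&(F[...,2]<9)]
    n=np.linalg.svd(t-t.mean(0),full_matrices=False)[2][2]; n*=np.sign(n[2])
    nk=np.linalg.svd(k-k.mean(0),full_matrices=False)[2][2]; nk*=np.sign(nk[2])
    print("head top",len(t),np.median(t,0).round(2),"n",n.round(3),"| knuckle",len(k),np.median(k[:,2]).round(2),nk.round(3),"| collar",len(co),np.median(co,0).round(2))
```

```text
head top 430 [-4.1  -0.29 36.33] n [0.212 0.977 0.007] | knuckle 975 0.3 [-0.012 -0.002  1.   ] | collar 89 [-10.19  -0.44   4.57]
head top 436 [-3.99 -0.81 36.41] n [0.211 0.975 0.074] | knuckle 969 0.32 [-0.004 -0.004  1.   ] | collar 93 [-9.99 -1.03  4.42]
head top 434 [-3.96 -0.56 36.39] n [-0.144 -0.989  0.014] | knuckle 967 0.27 [-0.008 -0.005  1.   ] | collar 91 [-9.95 -0.75  4.46]
```

```bash
python3 -c "
from station import manip; print(manip.job_done())"
```

```text
the job is handed in; nothing more can be done
None
```

The tray is out with its lug in line, the locking pin is seated with its collar on the upper knuckle (head top measured about 36 mm above the mouth), the key was left in the tray, and the job was handed in at about 15 s.

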